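Crank the ring lamp over the bottle

ROBOT

A 7-joint arm with a two-finger parallel gripper is mounted at the origin on the work surface. World frame = base frame: x ahead of the robot, y to its left, z up, the work surface at z = 0. Lengths are in mm, angles in rad, forces in N, time in s.
With the tool pointing down it reaches from about 425 to 1025 mm from the base axis. Payload 3.6 kg.
Tool frame: the origin (TCP) lies midway between the tips of the shut fingers; the grasp point (between the pads) lies 19 mm behind it (robot.grip_depth is the distance from the TCP to the grasp point, in mm); z points along the fingers, y is the line along which they close (so a half turn about z gives the same grasp; the last joint's range is limited). The gripper opens to 85 mm and grips with 20 to 120 N. Pads are 22 mm wide; open, the fingers measure 114 mm over their backs; the gripper's body (76 mm by 85 mm) begins 54 mm behind the grasp point. The pads swing forward as they close: fully open they stand 13 mm farther back than shut.
Start: joints at [1.234, 0.591, 0.048, 1.609, -0.033, 0.943, -0.034], TCP at [175.011, -703.563, 231.302] pointing down, gripper open.
Joint ranges: [-2.69, 2.69], [-0.47, 2.24], [-1.27, 1.36], [0.19, 2.51], [-1.53, 4.68], [0.08, 2.07], [-3.09, 3.09]. Speed limits (rad/s): [2.57, 2.57, 3.14, 3.14, 3.14, 3.14, 3.14].

INTERFACE

Orientations are given as a rotation vector (axis times angle).
In Python, from plant import sensors, eyes, order, models, robot gives the robot as it stands. The module is installed in compiled form; this text tells all that it offers.
- The arm moves only by the tool apply_moves, never from a script. Its argument "deltas" is a list of rows, each an object of numbers: "tx", "ty", "tz": the shift along the tool's x, y, z in m; "wx", "wy", "wz": the turn, a rotation vector about the tool's x, y, z in rad. A call has 1 to 20 rows; each row shifts and turns the commanded pose from where the row before left it, along the tool's axes as they then stand; what a row does not reach is not made up. A row lasts 1/12 s, in which the tool goes at most 41.7 mm and 7.16 degrees, less where a joint would pass 70% of its speed; a pose out of reach is approached as far as the arm can. A call with a gripper value outside its range is refused whole. "fingers" is the opening, from 0 (shut) to 1 (fully open), set as the call begins (left out, the last holds). The fingers move at their own pace and stop on an object; "newtons" is the grip in N (left out, the last holds). Time passes only in rows, so rows that do not move let the fingers close. It gives the time, the measured TCP pose, the force, the opening and the grip force at its end, in the units of the state.
- sensors.get_obs(): the state, without advancing time (a new reading comes with each control period).
- eyes.grab_frame(name): name is "side" or "top"; returns the picture (420x560x3 uint8, blue, green, red); there is no depth.
- eyes.camera_params(name): a dict with "camera_matrix" (3x3 intrinsics, pixels), "R" (3x3) and "t" (3): a world point X has camera coordinates R X + t. Camera axes: x right, y down, z forward; pixel columns grow to the right and rows downward; lengths in mm; the calibration is good to about 2 mm. A picture is of the moment at which its call begins. camera_params takes no time and is no camera call.
- order.finish_job(): hands the job in; it is judged then, once.
Trained networks look in the newest picture that a camera, given by its name, has taken for a name from the list of things; names that differ only in an ending like _2 or _b are one class to them, and where a whole thing is asked for, a point or a joint stands for the part that bears it (a point fixed in the world has none). Each returns a list of dicts, best first, with "confidence" (0 to 1); they miss things now and then, are a little off and sometimes report something else, mostly with a low value. They report only what shows in the picture. A call takes as long as a camera call. They do not tell look-alikes from the thing itself.
- models.silhouettes(camera, name): "pixels" (420x560 bool, what is visible of it).
- models.pinpoint(camera, name): "position" ([x, y, z] in mm, in the coordinates of the camera as it stood for that picture, good to about 4 mm: a listed point, or the origin of a listed thing).
The state is a dict: "t": time; "qpos": joint angles; "qvel": joint speeds; "effort": joint torques, N m; "tool_pos": TCP position; "ee_rot": TCP orientation; "contact_force": force on the tool from outside, world axes, zero at the start; "ft_torque": the same for the moment, N m; "opening": finger opening in mm; "finger_force": force on a finger pad.
Only numpy, scipy, OpenCV 4.12 (cv2) and the standard library are available. Lean on these libraries where they do the work, as an engineer would, in place of code of your own. Each camera call takes 0.05 s, during which the arm holds its last target. There are 200 camera calls.

TASK

At the bottle inspection station, turn the handwheel (regrasping its rim as often as needed) until the ring lamp stands centred over the tall slim bottle on the bed, not over the squat jar. Move the lamp only with the handwheel, never by pushing its carriage, and leave the bottle and the jar standing where they are.

Things in the scene. Friction and masses are not known exactly. Their poses are not given: they have to be found in the camera images.
- station: Fixed grey inspection station, base plate 320 (x) x 420 (y) x 12 mm. Origin: centre of the base's underside, on the bench; z up, x away from the robot towards the bed, y along the bed. Bare low parts (45 mm high at most) lie between handwheel and bed.
- bed_middle (a point): Middle of the top of the station's raised aluminium bed (90 x 300 mm, top 50 mm above the bench), at station x = +70 mm, y = 0. Bottle and jar stand on its long centre line, one on each half, in either order.
- wheel_axis (a point): Point on the handwheel's vertical axis, mid-rim height: station x = -100, y = 0, z = 120 mm. Black rim: round bar 14 mm thick on a circle of mean radius 60 mm (134 mm over all), no crank handle. Hub radius 16 mm. Pinch the rim between spokes, one finger inside, one outside; below the rim 60 mm is free outside the central column (radius 19 mm).
- spoke_end (a point): Where one of the wheel's three spokes meets the rim (60 mm from the axis); the others are 120 degrees either way. Round aluminium spokes 10 mm thick, rising 10 mm from hub to rim; they turn with the wheel. At joint value 0 this spoke points along the station's +x.
- handwheel (a joint): Turn of the handwheel (rad), positive anticlockwise seen from above, -5.25 to 5.25; starts within 0.7 of 0. Rack and pinion: +1 rad moves the lamp 20 mm along the station's +y (lamp y = 20 mm x angle; at 0 it is over the bed's middle). Turning takes about 0.15 N m (2.5 N at the rim); the wheel stays where it is left.
- carriage: Lamp carriage: steel rack beside the pinion, a dark beam under the bed, a post beyond the bed 14 mm thick and a black ring lamp held level over the bed. Origin under the ring's centre, 12 mm above the bench, axes as the station's. It slides along the station's y, driven only by the handwheel. Do not push it.
- ring_centre (a point): Centre of the ring lamp's opening, 155 mm above the bench, 70 mm beyond the station's origin (station x). Ring 74 mm outer and 54 mm inner diameter, open in the middle, so the bottle's cap is seen through it from above. It clears the top of the bottle by about 13 mm.
- bottle: The target: white capped bottle, 40 mm diameter, 85 mm tall, standing loose on the bed, 60 to 90 mm to one side or the other of the bed's middle. Origin: centre of its underside.
- jar: A squat white capped jar, 54 mm diameter, 45 mm tall, standing loose on the other half of the bed. Not the target. Origin: centre of its underside.
Things that resemble listed ones, but are neither listed nor needed, are in the scene too. What is shaped like the bottle but pink or yellow is not meant.

How it is judged (in metres and radians):
At the end, for the whole second after the job is handed in: The ring lamp's centre is within 6 mm (horizontally) of the tall slim bottle's axis, the handwheel is at rest, and bottle and jar stand upright (horizontal distance between ring_centre and bottle below 0.006 m and velocity of joint handwheel between -0.05 and 0.05 rad/s and angle between each of bottle, jar's own z axis and vertical below 0.1 rad); the robot touches nothing.
It fails at once if the bottle is shifted by more than 8 mm (distance of bottle from where it was at the start of the episode above 0.008 m).
It fails at once if the jar is shifted by more than 8 mm (distance of jar from where it was at the start of the episode above 0.008 m).
It fails at once if the carriage or its lamp is pushed directly by the robot (over 4 N) (contact force between any of the arm, the fingers and carriage above 4 N).
It also fails if it takes over 72 s, if anything falls off the work surface, if the arm or the gripper's body presses on something with over 40 N, if the wrist force passes 120 N, or if a joint passes its speed limit or range.

## Working session

There is one attempt and no reset: what is moved stays moved. The work goes in short steps, Python scripts to look and compute and a tool call to move; the robot and the scene stay as the last step left them, time stands still between calls to the robot, and variables do not carry over. Pictures are saved under pics/ and viewed, at most 10 in all, crops included, and the job is handed in when it is done.

Besides the shell and the picture viewer there is one more tool, called after ">>>" as name([rows], argument=value, ...), one row to a line, values as JSON. apply_moves: Moves the arm, as the interface text tells. Its arguments: {"type":"object","properties":{"deltas":{"type":"array"},"fingers":{"type":"number"},"newtons":{"type":"number"}},"required":["deltas"]}

```bash
mkdir -p pics; cat > h.py <<'E'
import numpy as np, cv2
from plant import sensors, eyes, order, models, robot
def cam(n):
    p=eyes.camera_params(n); return [np.array(p[k],float) for k in("camera_matrix","R","t")]
def w(n,p):
    K,R,t=cam(n); return R.T@(np.array(p)-t.ravel())
def pix(n,X):
    K,R,t=cam(n); c=K@(R@np.array(X,float)+t.ravel()); return c[:2]/c[2]
def ray_z(n,uv,z):
    K,R,t=cam(n); C=-R.T@t.ravel(); d=R.T@np.linalg.solve(K,[uv[0],uv[1],1.]); return C+d*(z-C[2])/d[2]
E
python3 - <<'E'
from h import *
for n in("side","top"):
    cv2.imwrite(f"pics/{n}0.png",eyes.grab_frame(n))
    K,R,t=cam(n); print(n,"C",(-R.T@t.ravel()).round(),"f",K[0,0].round())
    for m in("station","bed_middle","wheel_axis","spoke_end","ring_centre","bottle","jar"):
        for d in models.pinpoint(n,m)[:4]:
            X=w(n,d["position"]);print(n,m,round(d["confidence"],2),X.round(1),pix(n,X).round())
print(sensors.get_obs())
E
```

```text
side C [ 77. 410. 938.] f 471.0
side station 0.96 [ 632.4 -105.     2.8] [259. 233.]
side bed_middle 0.59 [ 700.8 -119.8   49.9] [242. 205.]
side wheel_axis 0.76 [537.  -90.2 121.8] [282. 225.]
side wheel_axis 0.53 [ 700.1 -120.8   48.7] [243. 205.]
side spoke_end 0.66 [587.9 -73.4 126.3] [261. 217.]
side ring_centre 0.86 [ 705.8 -106.6  160.5] [232. 176.]
side bottle 0.88 [ 707.5 -396.1   -0.8] [308. 162.]
side bottle 0.6 [ 692.4 -186.2   49. ] [262. 192.]
side bottle 0.57 [391.3 -97.8  -1.9] [333. 288.]
side bottle 0.33 [711.4 -59.1  51.6] [222. 216.]
side jar 0.97 [713.2 -60.3  48.8] [222. 216.]
top C [ 424. -106.  886.] f 399.0
top station 0.82 [ 633.1 -100.1    2.1] [279. 180.]
top bed_middle 0.91 [ 700.5 -114.6   49.7] [285. 145.]
top bed_middle 0.49 [ 700.7 -105.2   12.4] [280. 150.]
top wheel_axis 0.71 [ 700.5 -116.7   48.1] [286. 145.]
top wheel_axis 0.6 [538.2 -86.7 124.7] [272. 214.]
top spoke_end 0.82 [595.6 -72.7 121.9] [264. 185.]
top spoke_end 0.46 [ 700.9 -116.4   46.8] [285. 145.]
top ring_centre 0.73 [ 702.2 -108.5  156.9] [282. 126.]
top bottle 0.72 [389.8 -94.    
[... 162 characters left out ...]
]
{'t': 0.8, 'qpos': array([ 1.23350906,  0.5911753 ,  0.04838382,  1.60848037, -0.03330323,
        0.94270443, -0.03371883]), 'qvel': array([ 0.00028824, -0.00054086,  0.00159361, -0.00130907,  0.0006677 ,
       -0.00032353,  0.00065618]), 'effort': array([-1.44962854e-03, -5.48569715e+01,  1.54587194e+00, -1.98528296e+01,
        9.34990647e-03,  1.47172086e-03, -1.18870354e-06]), 'tool_pos': array([ 175.01847981, -703.57262121,  231.32724124]), 'ee_rot': array([ 3.11823809e+00,  3.82028665e-01, -1.00967513e-05]), 'contact_force': array([ 0.33197943, -0.6631993 , -0.14549942]), 'ft_torque': array([ 0.00162992,  0.03521849, -0.02107904]), 'finger_force': 0.0, 'opening': 85.22068939761864}
```

View pics/side0.png

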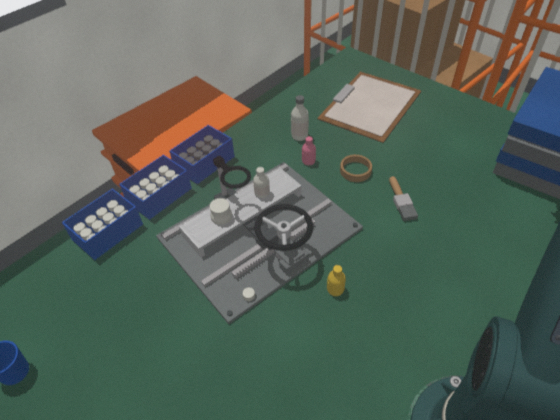

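View pics/top0.png

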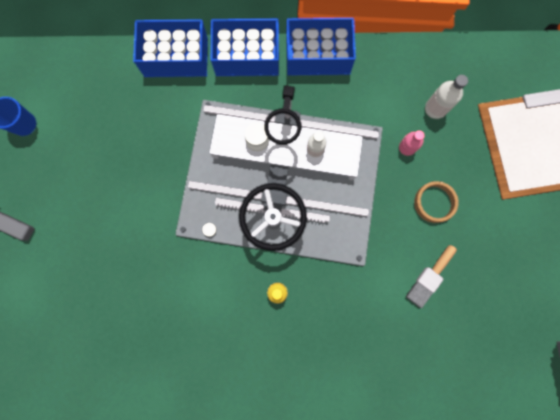

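The tall slim white bottle is on the bed at side (262,185) / top (316,145), with the jar at side (220,210) / top (256,138). The ring is at top (282,126) and the wheel at top (272,216). Possible look-alikes are pink (309,152 in side), yellow (337,282 in side) and a big grey bottle off the station (300,120 in side). I choose the white one on the bed. Next I'll refine the wheel fit and check a close crop.

```bash
cat > m.py <<'E'
from h import *
from scipy.optimize import least_squares
def tri(obs):
    A=[];
    for n,uv in obs:
        K,R,t=cam(n); P=K@np.c_[R,t.ravel()]; A+= [uv[0]*P[2]-P[0],uv[1]*P[2]-P[1]]
    A=np.array(A); return np.linalg.lstsq(A[:,:3],-A[:,3],rcond=None)[0]
def outline(n,name):
    m=models.silhouettes(n,name)
    if not m: return None
    c=max(cv2.findContours(m[0]["pixels"].astype(np.uint8),cv2.RETR_EXTERNAL,cv2.CHAIN_APPROX_NONE)[0],key=cv2.contourArea)
    return cv2.convexHull(c)[:,0,:].astype(float),m[0]["confidence"],m[0]["pixels"]
E
python3 - <<'E'
from m import *
a=eyes.grab_frame("top"); eyes.grab_frame("side")
cv2.imwrite("pics/crop.png",cv2.resize(a[90:270,170:400],None,fx=3,fy=3,interpolation=cv2.INTER_CUBIC))
for nm in("handwheel","ring_centre"):
    o=[]
    for n in("top","side"):
        r=outline(n,nm)
        if r is None: print(nm,n,"none");continue
        e=cv2.fitEllipse(r[0].astype(np.float32)); print(nm,n,round(r[1],2),np.round(e[0],1),np.round(e[1],1)); o.append((n,e[0]))
        z=120 if nm=="handwheel" else 155
        print("  at z:",ray_z(n,e[0],z).round(1))
    if len(o)==2: print(tri(o).round(1))
for nm,z in(("bottle",50),("jar",50),("ring_centre",155),("wheel_axis",120),("spoke_end",120)):
    for n in("top","side"):
        for d in models.pinpoint(n,nm)[:3]:
            print(nm,n,round(d["confidence"],2),w(n,d["position"]).round(1), ray_z(n,pix(n,w(n,d["position"])),z).round(1))
E
```

```text
handwheel top 0.62 [272.1 216.4] [68.1 68.6]
  at z: [533.7 -87.5 120. ]
handwheel side 0.73 [283.5 227.5] [46.7 59.5]
  at z: [531.6 -88.  120. ]
[532.9 -88.2 119.1]
ring_centre top 0.93 [282.7 115.7] [39.6 61.6]
  at z: [ 724.3 -110.6  155. ]
ring_centre side 0.78 [223.5 176.9] [41.3 53.3]
  at z: [723.8 -93.6 155. ]
[ 737.3 -108.2  134.1]
bottle top 0.84 [ 709.  -396.3   -2.4] [ 692.2 -379.1   50. ]
bottle top 0.8 [385.5 -94.4   2.5] [387.6 -95.   50. ]
bottle top 0.67 [ 686.8 -180.5   48.7] [ 686.4 -180.4   50. ]
bottle side 0.86 [390.7 -99.3   0.5] [374.2 -72.4  50. ]
bottle side 0.65 [ 708.3 -397.8    1.4] [ 675.6 -355.9   50. ]
bottle side 0.6 [ 689.1 -183.4   48.6] [ 688.1 -182.4   50. ]
jar top 0.77 [710.6 -50.3  48.5] [710.1 -50.4  50. ]
jar top 0.2 [ 699.5 -114.6   49.8] [ 699.4 -114.6   50. ]
jar side 0.58 [716.  -57.9  47.8] [714.3 -56.7  50. ]
ring_centre top 0.89 [ 701.9 -106.3  157.7] [ 702.9 -106.3  155. ]
ring_centre top 0.26 [592.4 -72.8 121.9] [585.1 -74.2 155. ]
ring_centre side 0.63 [ 704.1 -108.7  157.3] [ 705.9 -110.2  155. ]
wheel_axis top 0.97 [536.  -86.2 124.3] [536.6 -86.1 120. ]
wheel_axis side 0.8 [535.4 -89.8 122.1] [536.6 -91.1 120. ]
spoke_end side 0.7 [593.1 -78.1 128.4] [598.5 -83.1 120. ]
```

View pics/crop.png

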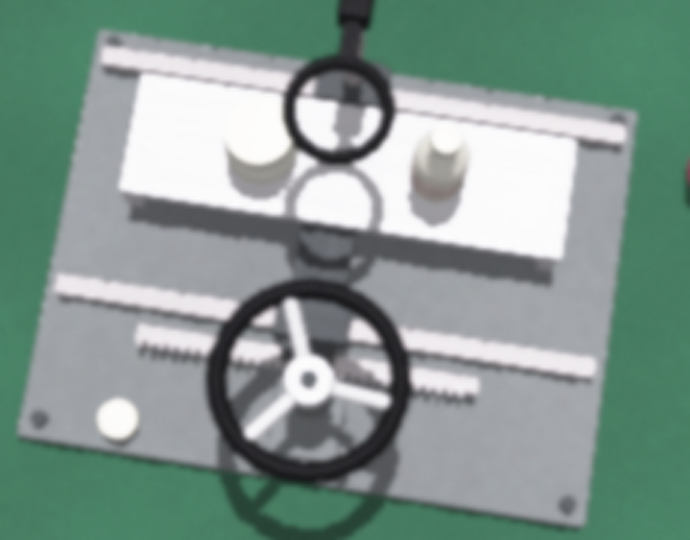

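The crop shows the spokes at world angles of about 0.26, 2.36 and -1.83. It confirms the slim white bottle on the bed at crop (440,165), which needs roughly 3.8 rad clockwise. I'll grasp the rim at 1.31 rad.

>>> apply_moves([
  {"tx": 0.0263,"ty": -0.0282},
  {"tx": 0.0263,"ty": -0.0282},
  {"tx": 0.0263,"ty": -0.0282},
  {"tx": 0.0263,"ty": -0.0282},
  {"tx": 0.0263,"ty": -0.0282},
  {"tx": 0.0263,"ty": -0.0282},
  {"tx": 0.0263,"ty": -0.0282},
  {"tx": 0.0263,"ty": -0.0282},
  {"tx": 0.0263,"ty": -0.0282},
  {"tx": 0.0263,"ty": -0.0282},
  {"tx": 0.0263,"ty": -0.0282},
  {"tx": 0.0263,"ty": -0.0282},
  {"tx": 0.0263,"ty": -0.0282},
  {"tx": 0.0263,"ty": -0.0282},
  {"tx": 0.0263,"ty": -0.0282},
  {"tx": 0.0263,"ty": -0.0282},
  {"tx": 0.0263,"ty": -0.0282},
  {"tx": 0.0263,"ty": -0.0282},
  {"tx": 0.0263,"ty": -0.0282},
  {"tx": 0.0263,"ty": -0.0282},
], fingers=0.45)

```text
invalid input at $.deltas[0]: expected keys tx, ty, tz, wx, wy, wz
```

>>> apply_moves([
  {"wz": -0.12},
  {"wz": -0.12},
  {"wz": -0.12},
  {"wz": -0.12},
  {"wz": -0.12},
  {"wz": -0.12},
  {"wz": -0.12},
  {"wz": -0.12},
  {"wz": -0.12},
  {"wz": -0.12},
  {"wz": -0.12},
  {"wz": -0.12},
  {"wz": -0.12},
  {"wz": -0.12},
  {"wz": -0.12},
  {"wz": -0.12},
  {"wz": -0.12},
  {"wz": -0.12},
  {"wz": -0.12},
  {"wz": -0.12},
])

```text
invalid input at $.deltas[0]: expected keys tx, ty, tz, wx, wy, wz
```

>>> apply_moves([
  {"wz": -0.12},
  {"wz": -0.117},
  {},
])

```text
invalid input at $.deltas[0]: expected keys tx, ty, tz, wx, wy, wz
```

```bash
cat > s.py <<'E'
from h import *
from scipy.spatial.transform import Rotation as Ro
o=sensors.get_obs(); M=Ro.from_rotvec(o["ee_rot"]).as_matrix(); c=np.array([534,-88.])
p=o["tool_pos"]; d=p[:2]-c
print("t",round(o["t"],2),"pos",p.round(1),"yaw y",np.arctan2(M[1,1],M[0,1]).round(3),"z",M[:,2].round(3),"theta",np.arctan2(d[1],d[0]).round(3),"r",np.hypot(*d).round(1),"q",o["qpos"].round(2),"F",o["contact_force"].round(1),"open",round(o["opening"],1),round(o["finger_force"],1))
E
cat > r.py <<'E'
exec(open("s.py").read())
E
python3 s.py
```

```text
t 1.6 pos [ 175.  -703.6  231.3] yaw y -1.327 z [-0. -0. -1.] theta -2.099 r 712.6 q [ 1.23  0.59  0.05  1.61 -0.03  0.94 -0.03] F [ 0.1 -0.2  0.3] open 85.4 0.0
```

>>> apply_moves([
  {"tx": 0.0263,"ty": -0.0282,"tz": 0,"wx": 0,"wy": 0,"wz": 0},
  {"tx": 0.0263,"ty": -0.0282,"tz": 0,"wx": 0,"wy": 0,"wz": 0},
  {"tx": 0.0263,"ty": -0.0282,"tz": 0,"wx": 0,"wy": 0,"wz": 0},
  {"tx": 0.0263,"ty": -0.0282,"tz": 0,"wx": 0,"wy": 0,"wz": 0},
  {"tx": 0.0263,"ty": -0.0282,"tz": 0,"wx": 0,"wy": 0,"wz": 0},
  {"tx": 0.0263,"ty": -0.0282,"tz": 0,"wx": 0,"wy": 0,"wz": 0},
  {"tx": 0.0263,"ty": -0.0282,"tz": 0,"wx": 0,"wy": 0,"wz": 0},
  {"tx": 0.0263,"ty": -0.0282,"tz": 0,"wx": 0,"wy": 0,"wz": 0},
  {"tx": 0.0263,"ty": -0.0282,"tz": 0,"wx": 0,"wy": 0,"wz": 0},
  {"tx": 0.0263,"ty": -0.0282,"tz": 0,"wx": 0,"wy": 0,"wz": 0},
  {"tx": 0.0263,"ty": -0.0282,"tz": 0,"wx": 0,"wy": 0,"wz": 0},
  {"tx": 0.0263,"ty": -0.0282,"tz": 0,"wx": 0,"wy": 0,"wz": 0},
  {"tx": 0.0263,"ty": -0.0282,"tz": 0,"wx": 0,"wy": 0,"wz": 0},
  {"tx": 0.0263,"ty": -0.0282,"tz": 0,"wx": 0,"wy": 0,"wz": 0},
  {"tx": 0.0263,"ty": -0.0282,"tz": 0,"wx": 0,"wy": 0,"wz": 0},
  {"tx": 0.0263,"ty": -0.0282,"tz": 0,"wx": 0,"wy": 0,"wz": 0},
  {"tx": 0.0263,"ty": -0.0282,"tz": 0,"wx": 0,"wy": 0,"wz": 0},
  {"tx": 0.0263,"ty": -0.0282,"tz": 0,"wx": 0,"wy": 0,"wz": 0},
  {"tx": 0.0263,"ty": -0.0282,"tz": 0,"wx": 0,"wy": 0,"wz": 0},
  {"tx": 0.0263,"ty": -0.0282,"tz": 0,"wx": 0,"wy": 0,"wz": 0},
], fingers=0.45)

```text
t: 3.27
tool_pos: [550.1, -27.5, 231.6]
ee_rot: [3.118, 0.382, 0.001]
contact_force: [1.2, -0.2, -0.4]
opening: 38.8
finger_force: 0.0
```

>>> apply_moves([
  {"tx": 0,"ty": 0,"tz": 0,"wx": 0,"wy": 0,"wz": -0.12},
  {"tx": 0,"ty": 0,"tz": 0,"wx": 0,"wy": 0,"wz": -0.12},
  {"tx": 0,"ty": 0,"tz": 0,"wx": 0,"wy": 0,"wz": -0.12},
  {"tx": 0,"ty": 0,"tz": 0,"wx": 0,"wy": 0,"wz": -0.12},
  {"tx": 0,"ty": 0,"tz": 0,"wx": 0,"wy": 0,"wz": -0.12},
  {"tx": 0,"ty": 0,"tz": 0,"wx": 0,"wy": 0,"wz": -0.12},
  {"tx": 0,"ty": 0,"tz": 0,"wx": 0,"wy": 0,"wz": -0.12},
  {"tx": 0,"ty": 0,"tz": 0,"wx": 0,"wy": 0,"wz": -0.12},
  {"tx": 0,"ty": 0,"tz": 0,"wx": 0,"wy": 0,"wz": -0.12},
  {"tx": 0,"ty": 0,"tz": 0,"wx": 0,"wy": 0,"wz": -0.12},
  {"tx": 0,"ty": 0,"tz": 0,"wx": 0,"wy": 0,"wz": -0.12},
  {"tx": 0,"ty": 0,"tz": 0,"wx": 0,"wy": 0,"wz": -0.12},
  {"tx": 0,"ty": 0,"tz": 0,"wx": 0,"wy": 0,"wz": -0.12},
  {"tx": 0,"ty": 0,"tz": 0,"wx": 0,"wy": 0,"wz": -0.12},
  {"tx": 0,"ty": 0,"tz": 0,"wx": 0,"wy": 0,"wz": -0.12},
  {"tx": 0,"ty": 0,"tz": 0,"wx": 0,"wy": 0,"wz": -0.12},
  {"tx": 0,"ty": 0,"tz": 0,"wx": 0,"wy": 0,"wz": -0.12},
  {"tx": 0,"ty": 0,"tz": 0,"wx": 0,"wy": 0,"wz": -0.12},
  {"tx": 0,"ty": 0,"tz": 0,"wx": 0,"wy": 0,"wz": -0.12},
  {"tx": 0,"ty": 0,"tz": 0,"wx": 0,"wy": 0,"wz": -0.12},
])

```text
t: 4.93
tool_pos: [549.4, -29.6, 231.5]
ee_rot: [0.766, 3.046, -0.0]
contact_force: [0.5, -0.8, 0.3]
opening: 38.5
finger_force: 0.0
```

>>> apply_moves([
  {"tx": 0,"ty": 0,"tz": 0,"wx": 0,"wy": 0,"wz": -0.12},
  {"tx": 0,"ty": 0,"tz": 0,"wx": 0,"wy": 0,"wz": -0.117},
  {"tx": 0,"ty": 0,"tz": 0,"wx": 0,"wy": 0,"wz": 0},
])

```text
t: 5.18
tool_pos: [549.4, -29.7, 231.2]
ee_rot: [-0.406, -3.115, -0.001]
contact_force: [-0.8, 0.3, 0.8]
opening: 38.1
finger_force: 0.0
```

```bash
rm r.py; python3 s.py
```

```text
t 5.18 pos [549.4 -29.7 231.2] yaw y 1.311 z [-0.  0. -1.] theta 1.313 r 60.3 q [ 0.54  0.47 -0.77  1.98  0.43  0.86  0.85] F [-0.8  0.3  0.8] open 38.1 0.0
```

>>> apply_moves([
  {"tx": 0,"ty": 0,"tz": 0.0164,"wx": 0,"wy": 0,"wz": 0},
  {"tx": 0,"ty": 0,"tz": 0.0164,"wx": 0,"wy": 0,"wz": 0},
  {"tx": 0,"ty": 0,"tz": 0.0164,"wx": 0,"wy": 0,"wz": 0},
  {"tx": 0,"ty": 0,"tz": 0.0164,"wx": 0,"wy": 0,"wz": 0},
  {"tx": 0,"ty": 0,"tz": 0.0164,"wx": 0,"wy": 0,"wz": 0},
  {"tx": 0,"ty": 0,"tz": 0.0164,"wx": 0,"wy": 0,"wz": 0},
  {"tx": 0,"ty": 0,"tz": 0.0164,"wx": 0,"wy": 0,"wz": 0},
  {"tx": 0,"ty": 0,"tz": 0.0164,"wx": 0,"wy": 0,"wz": 0},
  {"tx": 0,"ty": 0,"tz": 0,"wx": 0,"wy": 0,"wz": 0},
])

```text
t: 5.93
tool_pos: [547.4, -29.8, 97.6]
ee_rot: [-0.412, -3.109, 0.002]
contact_force: [-0.9, -1.0, -0.9]
opening: 38.4
finger_force: 0.0
```

```bash
python3 - <<'E'
exec(open("s.py").read())
a=eyes.grab_frame("top");b=eyes.grab_frame("side")
f=lambda i,y,x:cv2.resize(i[y:y+130,x:x+130],(390,390),interpolation=cv2.INTER_CUBIC)
cv2.imwrite("pics/g1.png",np.hstack([f(a,140,200),f(b,150,210)]))
E
```

```text
t 5.93 pos [547.4 -29.8  97.6] yaw y 1.307 z [-0.005 -0.001 -1.   ] theta 1.344 r 59.7 q [ 0.41  0.64 -0.61  2.08  0.63  0.62  0.67] F [-0.9 -1.  -0.9] open 38.4 0.0
```

View pics/g1.png

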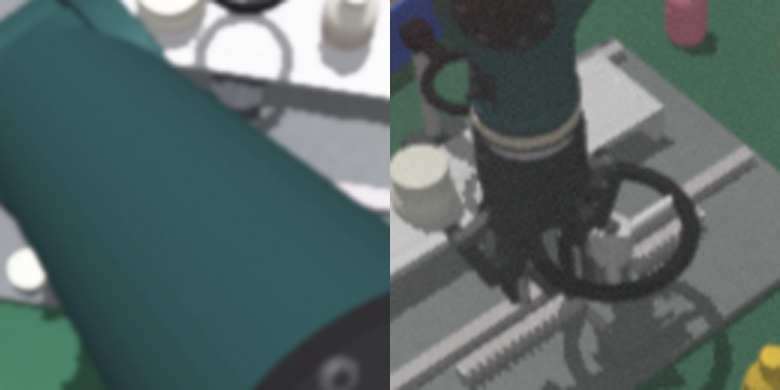

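The fingers straddle the rim between spokes with no contact, so I'll close them.

>>> apply_moves([
  {"tx": 0,"ty": 0,"tz": 0,"wx": 0,"wy": 0,"wz": 0},
  {"tx": 0,"ty": 0,"tz": 0,"wx": 0,"wy": 0,"wz": 0},
  {"tx": 0,"ty": 0,"tz": 0,"wx": 0,"wy": 0,"wz": 0},
  {"tx": 0,"ty": 0,"tz": 0,"wx": 0,"wy": 0,"wz": 0},
  {"tx": 0,"ty": 0,"tz": 0,"wx": 0,"wy": 0,"wz": 0},
  {"tx": 0,"ty": 0,"tz": 0,"wx": 0,"wy": 0,"wz": 0},
], fingers=0, newtons=50)

```text
t: 6.53
tool_pos: [549.5, -32.7, 101.4]
ee_rot: [0.412, 3.114, -0.009]
contact_force: [-0.7, -4.8, 3.1]
opening: 12.4
finger_force: 47.7
```

```bash
python3 s.py
```

```text
t 6.53 pos [549.5 -32.7 101.4] yaw y 1.308 z [ 0.    -0.006 -1.   ] theta 1.297 r 57.4 q [ 0.41  0.63 -0.61  2.08  0.63  0.62  0.67] F [-0.7 -4.8  3.1] open 12.4 47.7
```

>>> apply_moves([
  {"tx": 0,"ty": -0.0025,"tz": 0,"wx": 0,"wy": 0,"wz": 0},
  {"tx": -0.006,"ty": -0.0003,"tz": 0,"wx": 0,"wy": 0,"wz": 0.1},
  {"tx": -0.006,"ty": -0.0003,"tz": 0,"wx": 0,"wy": 0,"wz": 0.1},
  {"tx": -0.006,"ty": -0.0003,"tz": 0,"wx": 0,"wy": 0,"wz": 0.1},
  {"tx": -0.006,"ty": -0.0003,"tz": 0,"wx": 0,"wy": 0,"wz": 0.1},
  {"tx": -0.006,"ty": -0.0003,"tz": 0,"wx": 0,"wy": 0,"wz": 0.1},
  {"tx": -0.006,"ty": -0.0003,"tz": 0,"wx": 0,"wy": 0,"wz": 0.1},
  {"tx": -0.006,"ty": -0.0003,"tz": 0,"wx": 0,"wy": 0,"wz": 0.1},
  {"tx": -0.006,"ty": -0.0003,"tz": 0,"wx": 0,"wy": 0,"wz": 0.1},
  {"tx": 0,"ty": 0,"tz": 0,"wx": 0,"wy": 0,"wz": 0},
])

```text
t: 7.37
tool_pos: [586.6, -61.7, 101.4]
ee_rot: [1.594, 2.705, -0.0]
contact_force: [-0.6, -2.4, 5.0]
opening: 13.2
finger_force: 48.0
```

```bash
python3 s.py
```

```text
t 7.37 pos [586.6 -61.7 101.4] yaw y 0.506 z [ 0.002 -0.001 -1.   ] theta 0.463 r 58.8 q [ 0.31  0.63 -0.4   2.    0.42  0.6   0.13] F [-0.6 -2.4  5. ] open 13.2 48.0
```

>>> apply_moves([
  {"tx": -0.006,"ty": -0.0003,"tz": 0,"wx": 0,"wy": 0,"wz": 0.1},
  {"tx": -0.006,"ty": -0.0003,"tz": 0,"wx": 0,"wy": 0,"wz": 0.1},
  {"tx": -0.006,"ty": -0.0003,"tz": 0,"wx": 0,"wy": 0,"wz": 0.1},
  {"tx": -0.006,"ty": -0.0003,"tz": 0,"wx": 0,"wy": 0,"wz": 0.1},
  {"tx": -0.006,"ty": -0.0003,"tz": 0,"wx": 0,"wy": 0,"wz": 0.1},
  {"tx": -0.006,"ty": -0.0003,"tz": 0,"wx": 0,"wy": 0,"wz": 0.1},
  {"tx": -0.006,"ty": -0.0003,"tz": 0,"wx": 0,"wy": 0,"wz": 0.1},
  {"tx": -0.006,"ty": -0.0003,"tz": 0,"wx": 0,"wy": 0,"wz": 0.1},
  {"tx": -0.006,"ty": -0.0003,"tz": 0,"wx": 0,"wy": 0,"wz": 0.1},
  {"tx": 0,"ty": 0,"tz": 0,"wx": 0,"wy": 0,"wz": 0},
])

```text
t: 8.2
tool_pos: [589.2, -113.2, 101.3]
ee_rot: [2.611, 1.745, 0.002]
contact_force: [-1.0, -0.4, 5.2]
opening: 12.9
finger_force: 48.1
```

```bash
python3 s.py
```

```text
t 8.2 pos [ 589.2 -113.2  101.3] yaw y -0.392 z [ 0.002 -0.    -1.   ] theta -0.428 r 60.6 q [ 0.23  0.61 -0.17  1.98  0.18  0.56 -0.45] F [-1.  -0.4  5.2] open 12.9 48.1
```

>>> apply_moves([
  {"tx": -0.006,"ty": -0.0003,"tz": 0,"wx": 0,"wy": 0,"wz": 0.1},
  {"tx": -0.006,"ty": -0.0003,"tz": 0,"wx": 0,"wy": 0,"wz": 0.1},
  {"tx": -0.006,"ty": -0.0003,"tz": 0,"wx": 0,"wy": 0,"wz": 0.1},
  {"tx": -0.006,"ty": -0.0003,"tz": 0,"wx": 0,"wy": 0,"wz": 0.1},
  {"tx": -0.006,"ty": -0.0003,"tz": 0,"wx": 0,"wy": 0,"wz": 0.1},
  {"tx": -0.006,"ty": -0.0003,"tz": 0,"wx": 0,"wy": 0,"wz": 0.1},
  {"tx": -0.006,"ty": -0.0003,"tz": 0,"wx": 0,"wy": 0,"wz": 0.1},
  {"tx": -0.006,"ty": -0.0003,"tz": 0,"wx": 0,"wy": 0,"wz": 0.1},
  {"tx": -0.006,"ty": -0.0003,"tz": 0,"wx": 0,"wy": 0,"wz": 0.1},
  {"tx": -0.006,"ty": -0.0003,"tz": 0,"wx": 0,"wy": 0,"wz": 0.1},
  {"tx": -0.006,"ty": -0.0003,"tz": 0,"wx": 0,"wy": 0,"wz": 0.1},
  {"tx": -0.006,"ty": -0.0003,"tz": 0,"wx": 0,"wy": 0,"wz": 0.1},
  {"tx": 0,"ty": 0,"tz": 0,"wx": 0,"wy": 0,"wz": 0},
])

```text
t: 9.28
tool_pos: [532.7, -149.5, 101.3]
ee_rot: [-3.141, 0.033, -0.005]
contact_force: [0.5, -0.4, 6.3]
opening: 13.2
finger_force: 48.1
```

```bash
python3 s.py
```

```text
t 9.28 pos [ 532.7 -149.5  101.3] yaw y -1.592 z [ 0.003  0.    -1.   ] theta -1.592 r 61.5 q [ 0.08  0.57  0.15  2.1  -0.18  0.48 -1.22] F [ 0.5 -0.4  6.3] open 13.2 48.1
```

>>> apply_moves([
  {"tx": -0.006,"ty": -0.0003,"tz": 0,"wx": 0,"wy": 0,"wz": 0.1},
  {"tx": -0.006,"ty": -0.0003,"tz": 0,"wx": 0,"wy": 0,"wz": 0.1},
  {"tx": -0.006,"ty": -0.0003,"tz": 0,"wx": 0,"wy": 0,"wz": 0.1},
  {"tx": -0.006,"ty": -0.0003,"tz": 0,"wx": 0,"wy": 0,"wz": 0.1},
  {"tx": -0.006,"ty": -0.0003,"tz": 0,"wx": 0,"wy": 0,"wz": 0.1},
  {"tx": -0.006,"ty": -0.0003,"tz": 0,"wx": 0,"wy": 0,"wz": 0.1},
  {"tx": 0,"ty": 0,"tz": 0,"wx": 0,"wy": 0,"wz": 0},
  {"tx": 0,"ty": 0,"tz": 0,"wx": 0,"wy": 0,"wz": 0},
])

```text
t: 9.95
tool_pos: [499.6, -138.2, 101.3]
ee_rot: [-2.992, 0.954, -0.005]
contact_force: [-0.3, -0.6, 7.9]
opening: 13.0
finger_force: 48.3
```

```bash
python3 - <<'E'
exec(open("s.py").read())
a=eyes.grab_frame("top");b=eyes.grab_frame("side")
f=lambda i,y,x:cv2.resize(i[y:y+100,x:x+100],(390,390),interpolation=cv2.INTER_CUBIC)
cv2.imwrite("pics/g2.png",np.hstack([f(a,90,260),f(b,130,210)]))
for nm in("bottle","ring_centre"):
    for n in("top","side"):
        for d in models.pinpoint(n,nm)[:3]:
            X=w(n,d["position"]);print(nm,n,round(d["confidence"],2),X.round(1),pix(n,X).round())
E
```

```text
t 9.95 pos [ 499.6 -138.2  101.3] yaw y -2.188 z [ 0.004  0.    -1.   ] theta -2.172 r 60.8 q [-0.04  0.56  0.31  2.18 -0.38  0.45 -1.63] F [-0.3 -0.6  7.9] open 13.0 48.3
bottle top 0.9 [ 711.1 -396.9    1.6] [407. 146.]
bottle top 0.69 [ 688.8 -183.    49.2] [316. 150.]
bottle top 0.6 [ 692.  -175.8   14.1] [312. 153.]
bottle side 0.96 [ 3.885e+02 -9.740e+01 -1.000e-01] [334. 288.]
bottle side 0.79 [ 691.2 -184.3   51.1] [262. 192.]
ring_centre top 0.88 [ 691.3 -174.5  153.4] [316. 132.]
ring_centre side 0.84 [ 694.1 -178.6  158.9] [257. 162.]
```

View pics/g2.png

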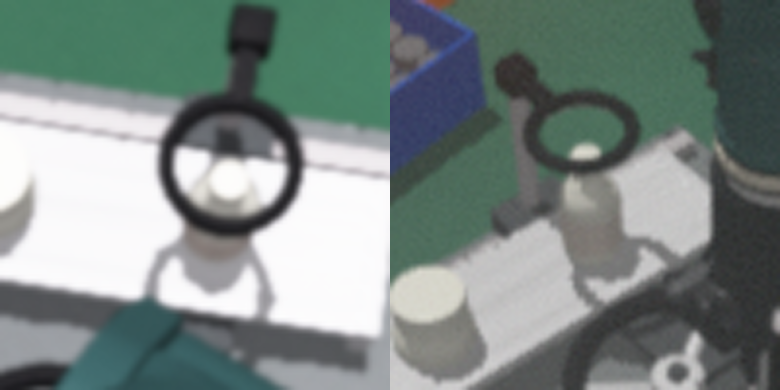

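The crops show the ring almost over the bottle. In top the ring centre is about (318.9,131.9) and the cap about (318.1,136.8). In side the ring is about (258.9,163.2) and the cap about (259.6,168.8). I'll measure the residual.

```bash
python3 - <<'E'
from m import *
u=np.array([0.17,0.985])
px={"top":((318.9,131.9),(318.1,136.8)),"side":((258.9,163.2),(259.6,168.8))}
for n,(r,c) in px.items():
    R=ray_z(n,r,155);C=ray_z(n,c,135);d=(R-C)[:2];print(n,R.round(1),C.round(1),"along y",(d@u).round(1),"x",(d@[.985,-.17]).round(1))
for k in(0,1): print(tri([(n,px[n][k]) for n in px]).round(1))
# bottle body silhouette: axis by rendering cylinder? hull centroid check of bright cap
for n in px:
    img=eyes.grab_frame(n); g=img.min(axis=2).astype(np.uint8)
    x,y=map(int,np.round(px[n][0]))
    m=((img.max(axis=2)<75)).astype(np.uint8); m[:y-20]=0;m[y+22:]=0;m[:,:x-22]=0;m[:,x+23:]=0
    k,l,s,_=cv2.connectedComponentsWithStats(m); 
    i=1+np.argmax(s[1:,4]); print(n,s[i])
    for d in models.silhouettes(n,"bottle"):
        ys,xs=np.nonzero(d["pixels"]); print(n,"bottle sil",round(d["confidence"],2),xs.min(),xs.max(),ys.min(),ys.max(),xs.mean().round(1),ys.mean().round(1))
    for d in models.pinpoint(n,"ring_centre")[:1]: X=w(n,d["position"]);print("ring",X.round(1))
    for d in models.pinpoint(n,"bottle"):
        X=w(n,d["position"])
        if abs(X[1]+182)<15: print("bottle",X.round(1))
E
```

```text
top [ 690.9 -179.4  155. ] [ 688.1 -179.6  135. ] along y 0.6 x 2.7
side [ 691.  -182.3  155. ] [ 691.6 -183.6  135. ] along y 1.2 x -0.8
[ 688.8 -179.4  158.5]
[ 686.1 -178.7  141.8]
top [302 112  35  39 382]
top bottle sil 0.95 399 423 131 154 411.1 142.6
top bottle sil 0.64 307 326 131 156 316.5 142.9
ring [ 692.7 -174.1  157.5]
bottle [ 690.5 -182.8   48.2]
side [237 144  37  30 357]
side bottle sil 0.94 327 345 266 296 336.2 281.3
side bottle sil 0.57 253 269 168 197 261.2 185.1
ring [ 696.8 -179.1  155.8]
bottle [ 692.5 -184.    48.3]
```

```bash
python3 - <<'E'
from m import *
from scipy.ndimage import map_coordinates as mc
u=np.array([0.17,0.985]);v=np.array([.985,-.17])
th=np.linspace(0,2*np.pi,120,endpoint=False)
R={};B={}
for n in("top","side"):
    img=eyes.grab_frame(n).astype(float).mean(axis=2)
    def circ(xy,z,r):
        P=np.array([pix(n,[xy[0]+r*np.cos(t),xy[1]+r*np.sin(t),z]) for t in th]); return mc(img,[P[:,1],P[:,0]],order=1)
    best=max(((circ(xy,155,40).clip(0,140)+circ(xy,155,24).clip(0,140)-2*circ(xy,155,32)).mean(),*xy) for xy in [np.array([691,-180])+a*u+b*v for a in np.arange(-8,8.1,1) for b in np.arange(-8,8.1,1)])
    R[n]=np.array(best[1:])
    c=np.array(pix(n,[690,-182,135]));x,y=np.round(c).astype(int)
    p=img[y-8:y+9,x-8:x+9];ww=(p-np.percentile(p,80)).clip(0)
    print(n,"ring",np.round(best,1),"pred cap",c.round(1))
    s=[pix(n,[690,-182,z]).round(1) for z in(50,135)]
    o0=cv2.imread(f"pics/{n}0.png"); o=cv2.resize(o0[y-25:y+45,x-35:x+35],(390,390),interpolation=cv2.INTER_CUBIC); k=390/70
    def draw(X,Y,z,r,col):
        P=np.array([pix(n,[X+r*np.cos(t),Y+r*np.sin(t),z]) for t in th]); P=((P-[x-35,y-25]+.5)*k).astype(np.int32)
        cv2.polylines(o,[P],True,col,1)
    draw(690,-182,50,20,(0,0,255));draw(690,-182,135,8,(0,0,255));draw(690,-182,100,20,(0,255,255))
    B[n]=o
print((R["top"]-R["side"]).round(1),[((R[n]-[690,-182])@u).round(1) for n in R])
cv2.imwrite("pics/ov.png",np.hstack(list(B.values())))
E
```

```text
Traceback (most recent call last):
  File "h.py", line 8, in pix
    K,R,t=cam(n); c=K@(R@np.array(X,float)+t.ravel()); return c[:2]/c[2]
          ~~~^^^
  File "h.py", line 4, in cam
    p=eyes.camera_params(n); return [np.array(p[k],float) for k in("camera_matrix","R","t")]
ValueError: time passes only in moves, steps and waits
```

Calling `camera_params` this often is refused, so I'll cache the result.

```bash
sed -i 's/^def cam/import functools\n@functools.lru_cache(None)\ndef cam/' h.py; cat > ov.py <<'E'
from m import *
from scipy.ndimage import map_coordinates as mc
u=np.array([0.17,0.985]);v=np.array([.985,-.17])
th=np.linspace(0,2*np.pi,120,endpoint=False)
R={};B={}
for n in("top","side"):
    img=eyes.grab_frame(n).astype(float).mean(axis=2)
    def circ(xy,z,r):
        P=np.array([pix(n,[xy[0]+r*np.cos(t),xy[1]+r*np.sin(t),z]) for t in th]); return mc(img,[P[:,1],P[:,0]],order=1)
    best=max(((circ(xy,155,40).clip(0,140)+circ(xy,155,24).clip(0,140)-2*circ(xy,155,32)).mean(),*xy) for xy in [np.array([691,-180])+a*u+b*v for a in np.arange(-8,8.1,1) for b in np.arange(-8,8.1,1)])
    R[n]=np.array(best[1:])
    c=np.array(pix(n,[690,-182,135]));x,y=np.round(c).astype(int)
    print(n,"ring",np.round(best,1),"pred cap",c.round(1))
    o0=cv2.imread(f"pics/{n}0.png"); o=cv2.resize(o0[y-25:y+45,x-35:x+35],(390,390),interpolation=cv2.INTER_CUBIC); k=390/70
    def draw(X,Y,z,r,col):
        P=np.array([pix(n,[X+r*np.cos(t),Y+r*np.sin(t),z]) for t in th]); P=((P-[x-35,y-25]+.5)*k).astype(np.int32)
        cv2.polylines(o,[P],True,col,1)
    draw(690,-182,50,20,(0,0,255));draw(690,-182,135,8,(0,0,255));draw(690,-182,100,20,(0,255,255))
    B[n]=o
print((R["top"]-R["side"]).round(1),[((R[n]-[690,-182])@u).round(1) for n in R])
cv2.imwrite("pics/ov.png",np.hstack(list(B.values())))
E
python3 ov.py
```

```text
top ring [ 167.8  690.2 -178.8] pred cap [319.3 135.9]
side ring [  78.5  690.8 -181. ] pred cap [259.6 169.4]
[-0.6  2.1] [np.float64(3.1), np.float64(1.1)]
```

View pics/ov.png

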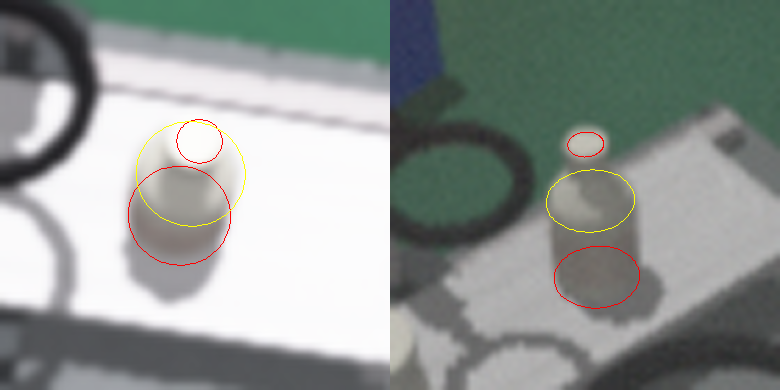

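The overlay shows the model bottle at (690,-182) matching in both views: cap at (197,142) in the left panel and (585,143) in the right. The ring is about 1.5–2.5 mm short, so I'll turn 0.1 rad more, then release and back off upward.

>>> apply_moves([
  {"tx": -0.006,"ty": -0.0003,"tz": 0,"wx": 0,"wy": 0,"wz": 0.1},
  {"tx": 0,"ty": 0,"tz": 0,"wx": 0,"wy": 0,"wz": 0},
  {"tx": 0,"ty": 0,"tz": 0,"wx": 0,"wy": 0,"wz": 0},
  {"tx": 0,"ty": 0,"tz": 0,"wx": 0,"wy": 0,"wz": 0},
])

```text
t: 11.13
tool_pos: [495.1, -134.5, 101.3]
ee_rot: [-2.94, 1.102, -0.005]
contact_force: [-0.7, 0.4, 8.3]
opening: 12.4
finger_force: 48.7
```

>>> apply_moves([
  {"tx": 0,"ty": 0,"tz": 0,"wx": 0,"wy": 0,"wz": 0},
  {"tx": 0,"ty": 0,"tz": 0,"wx": 0,"wy": 0,"wz": 0},
  {"tx": 0,"ty": 0,"tz": 0,"wx": 0,"wy": 0,"wz": 0},
  {"tx": 0,"ty": 0,"tz": 0,"wx": 0,"wy": 0,"wz": 0},
  {"tx": 0,"ty": 0,"tz": 0,"wx": 0,"wy": 0,"wz": 0},
], fingers=0.45)

```text
t: 11.55
tool_pos: [493.5, -134.7, 99.9]
ee_rot: [-2.941, 1.104, 0.001]
contact_force: [-0.6, -0.3, 0.0]
opening: 38.3
finger_force: 0.0
```

```bash
python3 s.py; python3 ov.py
```

```text
t 11.55 pos [ 493.5 -134.7   99.9] yaw y -2.289 z [-0.  0. -1.] theta -2.286 r 61.8 q [-0.07  0.56  0.33  2.19 -0.41  0.45 -1.7 ] F [-0.6 -0.3  0. ] open 38.3 0.0
top ring [ 168.4  689.8 -180.8] pred cap [319.3 135.9]
side ring [  78.4  690.5 -183. ] pred cap [259.6 169.4]
[-0.6  2.1] [np.float64(1.1), np.float64(-0.9)]
```

>>> apply_moves([
  {"tx": 0,"ty": 0,"tz": -0.02,"wx": 0,"wy": 0,"wz": 0},
  {"tx": 0,"ty": 0,"tz": -0.02,"wx": 0,"wy": 0,"wz": 0},
  {"tx": 0,"ty": 0,"tz": -0.02,"wx": 0,"wy": 0,"wz": 0},
  {"tx": 0,"ty": 0,"tz": -0.02,"wx": 0,"wy": 0,"wz": 0},
  {"tx": 0,"ty": 0,"tz": -0.02,"wx": 0,"wy": 0,"wz": 0},
  {"tx": 0,"ty": 0,"tz": -0.02,"wx": 0,"wy": 0,"wz": 0},
  {"tx": 0,"ty": 0,"tz": 0,"wx": 0,"wy": 0,"wz": 0},
  {"tx": 0,"ty": 0,"tz": 0,"wx": 0,"wy": 0,"wz": 0},
  {"tx": 0,"ty": 0,"tz": 0,"wx": 0,"wy": 0,"wz": 0},
])

```text
t: 12.4
tool_pos: [493.0, -134.6, 219.5]
ee_rot: [2.941, -1.105, -0.002]
contact_force: [0.5, 0.3, -0.8]
opening: 38.7
finger_force: 0.0
```

```bash
python3 s.py; python3 ov.py; python3 - <<'E'
from h import *
a=eyes.grab_frame("top");b=eyes.grab_frame("side")
f=lambda i,y,x:cv2.resize(i[y:y+100,x:x+100],(390,390),interpolation=cv2.INTER_CUBIC)
cv2.imwrite("pics/g3.png",np.hstack([f(a,90,260),f(b,130,200)]))
E
```

```text
t 12.4 pos [ 493.  -134.6  219.5] yaw y -2.29 z [-0.001  0.    -1.   ] theta -2.292 r 62.1 q [-0.2   0.37  0.49  2.11 -0.26  0.72 -1.83] F [ 0.5  0.3 -0.8] open 38.7 0.0
top ring [ 162.2  689.8 -180.8] pred cap [319.3 135.9]
side ring [  73.9  690.5 -183. ] pred cap [259.6 169.4]
[-0.6  2.1] [np.float64(1.1), np.float64(-0.9)]
```

View pics/g3.png

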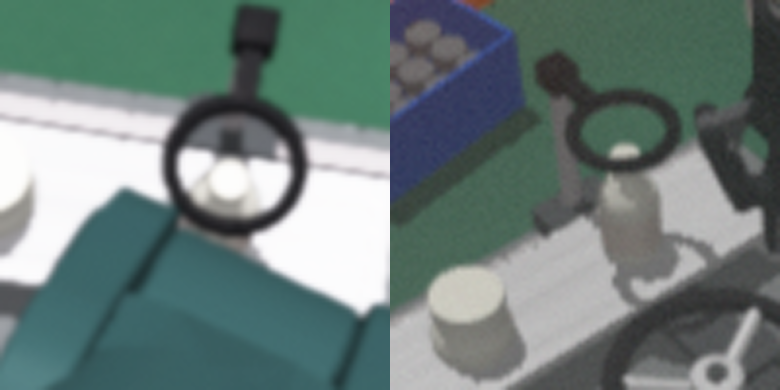

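The ring is centred over the bottle: in the top panel the ring is at (235,165) and the cap at (229,184), which matches the expected parallax. Bottle and jar are upright and the gripper is clear, so I'm handing in.

```bash
python3 -c "
from plant import order
print(order.finish_job())"
```

```text
the job is handed in; nothing more can be done
None
```

I turned the handwheel about 3.6 rad clockwise in a single rim grasp and handed the job in at about 13 s; by my camera measurements the ring lamp is within about 1 mm of the tall slim bottle's axis along the bed, both containers are standing, and the gripper is clear (the hand-in returned no verdict).

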